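# Lock the brush-length gauge

## Robot

A 7-joint arm with a two-finger parallel gripper is mounted at the origin on the work surface. World frame = base frame: x ahead of the robot, y to its left, z up, the work surface at z = 0. Lengths are in m, angles in rad, forces in N, time in s.
With the tool pointing down it reaches from about 0.4 to 0.875 m from the base axis. Payload 19.3 kg.
Tool frame: the origin (TCP) lies at the very end of the fingers, on their centre line; the grasp point (between the pads) lies 19 mm behind it; x points along the fingers, y is the direction in which the jaws open and shut, and the axes are right-handed (so a half turn about x gives the same grasp; the last joint's range is limited). The gripper opens to 85 mm and grips with 20 to 120 N. Pads are 22 mm wide; open, the fingers measure 114 mm over their backs; the gripper's body (76 mm by 85 mm) begins 54 mm behind the grasp point. The pads swing forward as they close: fully open they stand 13 mm farther back than shut.
Start: joints at [-1.296, 0.521, -0.036, 1.599, 0.021, 1.021, -0.113], TCP at [0.211, 0.588, 0.231] pointing down, gripper open.
Joint ranges: [-2.91, 2.91], [-0.3, 2.13], [-1.5, 1.42], [0.17, 2.43], [-1.26, 4.41], [0.16, 1.93], [-2.52, 2.52]. Speed limits (rad/s): [1.89, 1.89, 2.39, 2.39, 3.01, 3.01, 3.01].

## Interface

Orientations are given as [roll, pitch, yaw] about the fixed x, y, z axes, in that order (R = Rz(yaw) Ry(pitch) Rx(roll)).
In Python, from workcell import bot, grab_frame, job_done gives the robot as it stands.
- The arm moves only by the shell command python3 -m pendant 'ROWS' [OPENING] [FORCE]. ROWS is JSON, a list of rows, each a list of 4 numbers: the shift along the tool's x, y, z in mm, then the turn about the tool's x in degrees. A call has 1 to 12 rows; each row shifts and turns the commanded pose from where the row before left it, along the tool's axes as they then stand; what a row does not reach is not made up. A row lasts 1/8 s, in which the tool goes at most 62.5 mm and 10.7 degrees, less where a joint would pass 70% of its speed; a pose out of reach is approached as far as the arm can. A call is refused whole if a number of a shift passes 62.5 or a number of a turn 10.7, either way. A call with a gripper value outside its range is refused whole. OPENING is the opening, from -1 (shut) to 1 (fully open), set as the call begins (- or left out, the last holds). The fingers move at their own pace and stop on an object; FORCE is the grip in N (left out, the last holds). Time passes only in rows, so rows that do not move let the fingers close. It gives the time, the measured TCP pose, the force and the opening at its end, in the units of the state.
- bot.observe(): the state, without advancing time (a new reading comes with each control period).
- grab_frame(name): name is "scene" or "top" or "wrist"; returns a dict with "img" (384x512x3 uint8, red, green, blue), "fovy" (degrees; the focal length in pixels is half the picture's height over the tangent of half this angle, whatever the lens; pixels are square), "cx", "cy" (the principal point, pixels), "R" (3x3) and "t" (3): a world point X has camera coordinates R X + t. Camera axes: x right, y down, z forward; pixel columns grow to the right and rows downward; lengths in m; the calibration is good to about 2 mm. The wrist camera is an equidistant fisheye: a pixel r from the principal point sees the ray r / f radians off the axis. A picture is of the moment at which its call begins. There is no depth.
- job_done(): hands the job in, once; it reports no verdict.
The state is a dict: "clock": time; "qpos": joint angles; "qd": joint speeds; "joint_efforts": joint torques, N m; "position": TCP position; "tool_rot": TCP orientation; "force": force on the tool from outside, world axes, zero at the start; "moment": the same for the moment, N m; "grip_width": finger opening in m.
Only numpy, scipy, OpenCV 4.12 (cv2) and the standard library are available. Lean on these libraries where they do the work, as an engineer would, in place of code of your own. Each camera call takes 0.05 s, during which the arm holds its last target.

## Task

The brush-length gauge is set but its locknut is slack. Fit the larger flat key on the flats of the stem with its bar beside the brace post, so that the stem cannot turn and its pointer stays at its mark, then push the locknut's arm clockwise (seen from above) until it stops hard. Finally take the key off and lay it flat back on the wooden board, leaving the other things where they are.

Things in the scene. Friction and masses are not known exactly. Their poses are not given: they have to be found in the camera images.
- gauge: Fixed grey cast-iron base of the gauge, origin under the stem's axis on the bench; placed and yawed anew each time. Plate x -152 to +62, y -60 to +60 mm, 22 mm thick. An upright steel stem rises at the origin; a ledge (top 49 mm above the bench) at x -135 to -80 mm, 28 mm wide about y 0, carries the fitted key's bar. A white mark on the plate's -y side is for the stem's pointer.
- brace_post (a point): Square post on the gauge, x -92 to -80 mm in the gauge's axes, on the +y side of the ledge: its face is at y +11.5 mm, 7 mm from this point. This point is its centre at the ledge's level, 49 mm above the bench; its top is 23 mm higher. The nut's clockwise torque presses the fitted key's bar against it.
- stem_head (a point): On the stem's axis, 49 mm up, on the top of its round flange (44 mm across). Above it the head: flats 18 mm apart (along y), 36 mm long (along x), 14 mm high, then a roof-like ridge along x, crest 22 mm above this point. Axes turn with the stem, as the gauge's at stem 0. Fit the key flat on flange and ledge, jaw centred here, bar along -x. The flange's pointer points to -y.
- stem (a joint): Turn of the stem in its block, rad, positive clockwise from above; 0 = pointer on its mark, as it starts. Held by light friction only (0.08 N m): turning the nut (0.22 N m) carries it along unless the key holds it. Play of key and post lets it turn about 0.15; more than 0.26 (15 degrees) either way spoils the setting, even for a moment.
- locknut (a joint): Turn of the locknut relative to the stem, rad, positive clockwise from above: starts slack at 0 to 0.6, hard stop (tight) at 1.5. It stays where it is left. Pushing it at its handle takes about 3 N.
- nut_handle (a point): Upright round steel handle at the end of the locknut's one radial arm, which lies under the flange (arm 12 mm wide, 26 to 36 mm above the bench). 18 mm diameter, 26 to 80 mm above the bench, 75 mm from the stem's axis; this point is on its axis, 60 mm up. The arm points at (1.5 - locknut) rad counter-clockwise from stem_head's x; tight, it points along +x, away from the key's bar.
- key_grip (a point): The larger of two flat steel keys with wooden grips, loose on the board; 0.2 kg. This point is the centre of its upright wooden grip block: 40 mm along x, 24 mm along y (to grasp across), 50 mm high, 35 mm above the key's underside. The steel is 10 mm thick, its bar 18 mm wide, from x -30 to +90 mm. The open jaw lies towards +x. z up when lying flat.
- key_jaw (a point): Centre of that key's open jaw, at the key's underside, 125 mm along the key's x from the grip's centre and 35 mm lower. The slot is 22 mm wide (the smaller key's is 12 mm), open to +x, its bottom 22 mm behind this point; prongs 12 mm wide reach 22 mm ahead of it (46 mm over both).
- key: The same key as a whole; origin at its underside, below the centre of the grip, axes as for key_grip.
- board_top (a point): Centre of the top face of the fixed wooden board, 250 (x) x 200 (y) x 15 mm thick, on which both keys lie; it stands left or right of the gauge. z up. The key must end lying flat on it, its grip's centre at least 10 mm inside the edges.
- small_key: Bystander: the smaller key, same grip, jaw 30 mm over both prongs; leave alone. It lies beside the larger key on the board, about 110 mm apart, and either may be on either side. Origin at its underside, below its grip.
- weight: Bystander: brass weight, 28 mm diameter, 36 mm high, standing on the board between the keys' jaws. Origin at its underside.
- ferrule: Bystander: brass ring 22 mm diameter, 24 mm high, standing on the gauge's plate. Origin at its underside.
- glue_jar: Bystander: jar 60 mm diameter, 75 mm high, beyond the gauge. Origin at its underside.
- stone: Bystander: stone block 80 x 100 x 75 mm, at the back on the right. Origin at its underside.
- offcut: Bystander: bamboo rod 22 mm diameter, 90 mm long, lying beyond the gauge.
- comb: Bystander: bamboo comb 110 mm long, 8 mm thick, lying at the side.
- mallet: Bystander: wooden mallet lying at the side.
There are look-alikes about, which are no part of the job. What is shaped like the key but black or turquoise is not meant.

How it is judged:
By the outcome, as a careful person would: the job done as asked, in the order asked, and still so for the second after the job is handed in, with the robot touching nothing.
It also fails if it takes over 69 s, if anything falls off the work surface, if the arm or the gripper's body presses on something with over 40 N, if the wrist force passes 120 N, or if a joint passes its speed limit or range.

## Working session

There is one attempt and no reset: what is moved stays moved. The work goes in short steps, Python scripts to look and compute and a shell command to move; the robot and the scene stay as the last step left them, time stands still between calls to the robot, and variables do not carry over. Pictures are saved under pics/ and viewed, and the job is handed in when it is done.

```bash
ls; mkdir -p pics; cat > h.py <<'E'
import numpy as np,cv2
from workcell import bot,grab_frame
def snap(name,fn):
    f=grab_frame(name); np.savez(fn+'.npz',**{k:np.array(v) for k,v in f.items()})
    cv2.imwrite('pics/'+fn+'.png',cv2.resize(f['img'][:,:,::-1],None,fx=1.5,fy=1.5,interpolation=cv2.INTER_CUBIC)); return f
def load(fn): 
    d=np.load(fn+'.npz'); return {k:d[k] for k in d}
def foc(f): return f['img'].shape[0]/2/np.tan(np.radians(float(f['fovy']))/2)
def ray(f,u,v,fish=False):
    F=foc(f); x=(u-f['cx'])/F; y=(v-f['cy'])/F
    if fish:
        r=np.hypot(x,y); d=np.array([np.sin(r)*x/max(r,1e-9),np.sin(r)*y/max(r,1e-9),np.cos(r)])
    else: d=np.array([x,y,1.])
    R=f['R']; return -R.T@f['t'],R.T@d
def at(f,u,v,z,fish=False):
    o,d=ray(f,u,v,fish); return o+d*(z-o[2])/d[2]
def proj(f,X,fish=False):
    c=f['R']@np.array(X,float)+f['t']; F=foc(f)
    if fish:
        h=np.hypot(c[0],c[1]); r=np.arctan2(h,c[2]); return np.array([f['cx']+F*r*c[0]/h,f['cy']+F*r*c[1]/h])
    return np.array([f['cx']+F*c[0]/c[2],f['cy']+F*c[1]/c[2]])
E
python3 - <<'E'
from h import *
for n in ['scene','top','wrist']:
    f=snap(n,n+'0'); print(n,f['fovy'],f['cx'],f['cy'],-f['R'].T@f['t'],f['R'][2])
s=bot.observe(); print(s)
E
```

```text
pics
scene 50.38930112582292 253.00046605094602 195.65592900043956 [ 1.33477249 -0.34300095  1.10179449] [-0.61161382  0.30390845 -0.73045752]
top 51.14813900309294 257.4268168319087 191.44343842013132 [0.35302458 0.0887704  1.39504771] [ 0.08251186 -0.01180118 -0.99652021]
wrist 65.70646984690485 252.3675144083333 193.71491739648252 [0.13390771 0.61579425 0.37246586] [ 0.3007235  -0.10816751 -0.94755747]
{'clock': 0.15, 'qpos': array([-1.29617628,  0.52189925, -0.03628424,  1.59979826,  0.02117359,
        1.02111171, -0.11279864]), 'qd': array([-0.00141482, -0.00284397, -0.0015852 , -0.00222546,  0.00132036,
       -0.00012853, -0.00046818]), 'joint_efforts': array([ 1.31687513e-03, -9.27399874e+01,  1.98006704e+00, -3.70058978e+01,
        1.78717577e-02,  6.38738435e-03,  7.47013110e-05]), 'position': array([0.21123483, 0.58798825, 0.23087285]), 'tool_rot': array([-1.50700168,  1.56996366, -1.85188535]), 'force': array([-0.25231862, -0.42224946, -1.03410751]), 'moment': array([-0.01013632, -0.0344742 , -0.01703946]), 'grip_width': 0.08514024108889916}
```

View pics/scene0.png

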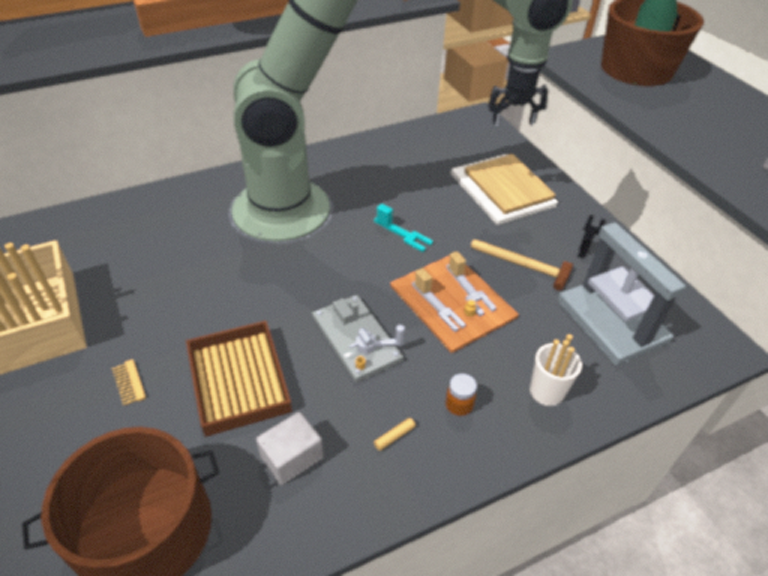

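View pics/top0.png

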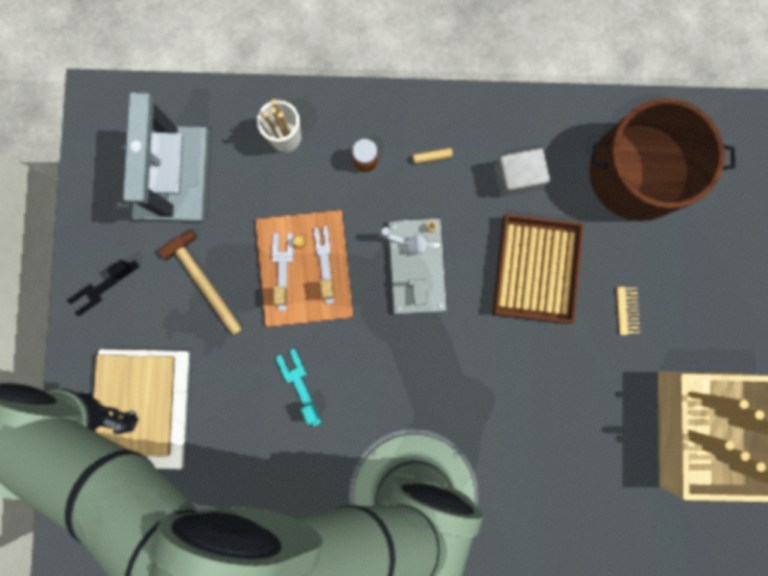

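View pics/wrist0.png

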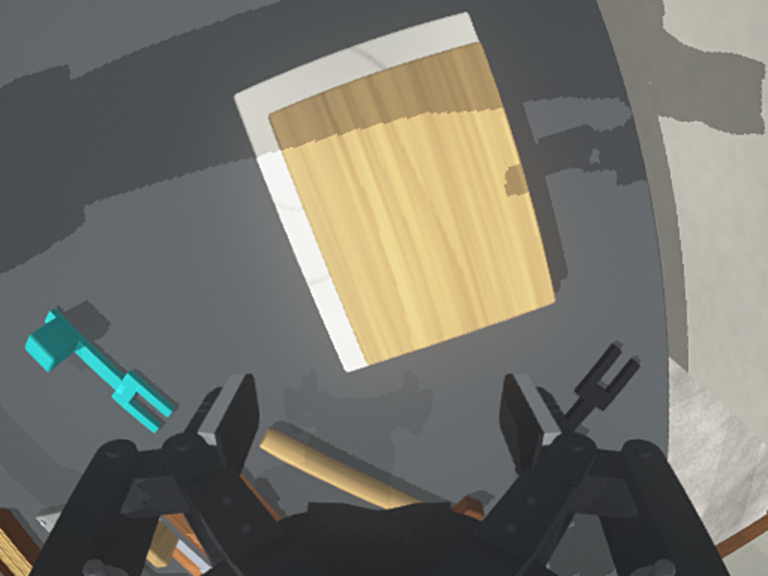

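The top view (1.5x) shows two keys on the reddish board. The left one has its grip at (280,296) and jaw at (283,247); the right one has its grip at (327,290) and jaw at (321,240). A turquoise look-alike is at (298,385) and a black one at (103,285). The left key's jaw looks wider, so I'll confirm that in a crop.

```bash
python3 - <<'E'
from h import *
f=load('top0'); im=f['img'][:,:,::-1]
c=im[135:225,165:305]; cv2.imwrite('pics/crop1.png',cv2.resize(c,None,fx=5.6,fy=5.6,interpolation=cv2.INTER_CUBIC))
f=load('scene0'); im=f['img'][:,:,::-1]
c=im[160:260,200:350]; cv2.imwrite('pics/crop2.png',cv2.resize(c,None,fx=5.3,fy=5.3,interpolation=cv2.INTER_CUBIC))
E
```

```text
(no output)
```

View pics/crop1.png

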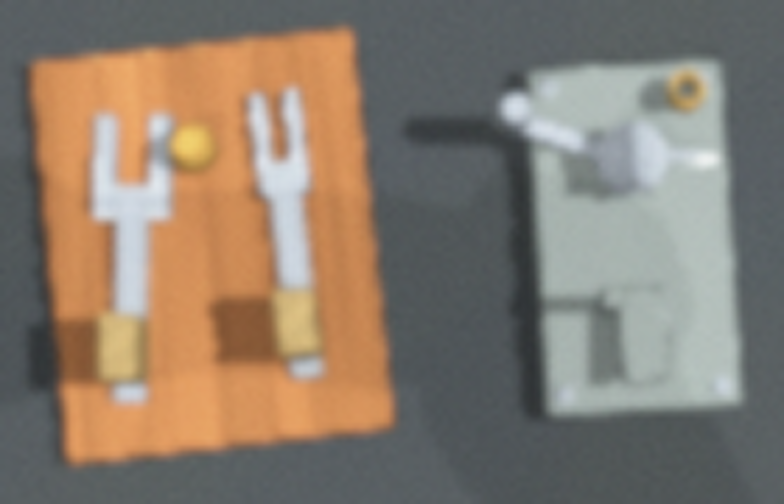

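View pics/crop2.png

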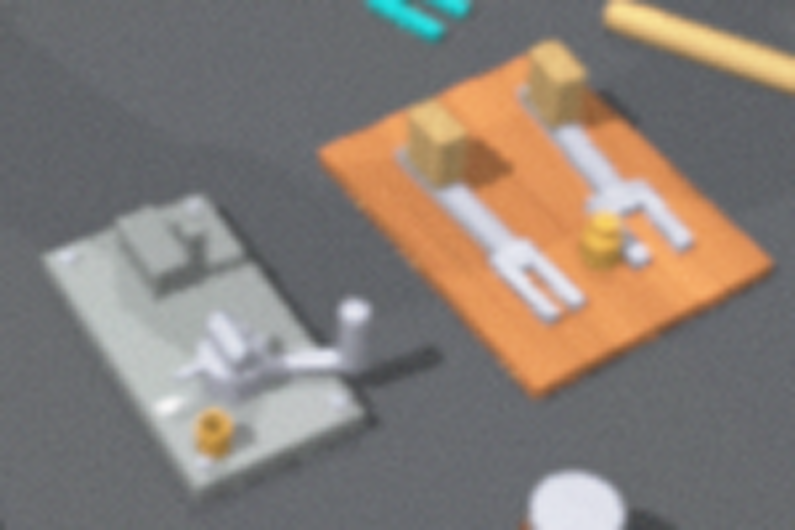

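The left key is the larger one: about 78 px over its prongs against 55 px for the right key, which fits 46 mm against 30 mm. It also has the brass weight beside its right prong. Next I'll get rough positions.

```bash
python3 - <<'E'
from h import *
f=load('top0'); g=load('scene0')
T=lambda u,v,z: at(f,165+u/5.6-.4,135+v/5.6-.4,z)[:2].round(4)
S=lambda u,v,z: at(g,200+u/5.3-.4,160+v/5.3-.4,z)[:2].round(4)
print('grip top',T(120,332,.075),T(120,348,.075),'scene',S(557,57,.075))
for n,p in dict(pr_l_tip=(105,115),pr_r_tip=(161,115),shl=(93,215),shr=(169,215),barend=(131,402)).items(): print(n,T(*p,.025))
print('small grip',T(297,305,.075),S(437,120,.075))
for p in [(530,72),(720,62),(742,403),(548,415)]: print('plate',T(*p,.022))
for p in [(40,258),(205,195),(370,410),(195,495)]: print('plateS',S(*p,.022))
for p in [(32,62),(352,28),(394,428),(68,462)]: print('board',T(*p,.015))
print('handle top',T(514,105,.08),S(353,308,.08))
print('ridge S',S(218,318,.071),S(250,358,.071))
print('weight',T(192,145,.051),S(602,218,.051))
s=bot.observe()
from scipy.spatial.transform import Rotation as R
print(R.from_euler('xyz',s['tool_rot']).as_matrix().round(3))
E
```

```text
grip top [0.4484 0.3079] [0.439  0.3076] scene [0.4377 0.3115]
pr_l_tip [0.5855 0.3306]
pr_r_tip [0.5864 0.2962]
shl [0.5234 0.3355]
shr [0.5246 0.289 ]
barend [0.4095 0.3079]
small grip [0.4669 0.2046] [0.4582 0.2065]
plate [0.6198 0.0699]
plate [ 0.6292 -0.0477]
plate [ 0.4181 -0.0647]
plate [0.4079 0.0539]
plateS [ 0.4196 -0.0665]
plateS [0.4122 0.0562]
plateS [0.6223 0.0761]
plateS [ 0.636  -0.0492]
board [0.6192 0.3788]
board [0.6459 0.1812]
board [0.3979 0.148 ]
board [0.3723 0.3465]
handle top [0.5885 0.0797] [0.5861 0.0795]
ridge S [0.5523 0.0035] [0.5892 0.0083]
weight [0.5642 0.273 ] [0.5631 0.276 ]
[[-0.     0.338  0.941]
 [-0.001  0.941 -0.338]
 [-1.    -0.001  0.   ]]
```

```bash
python3 -m pendant '[[0,-28,44,0],[0,-28,44,0],[0,-28,44,0],[0,-28,44,0],[0,-28,44,0],[0,-28,44,0],[0,-18,46,0],[0,0,0,-10.7],[0,0,0,-10.7],[0,0,0,0]]'; python3 - <<'E'
from h import *
f=snap('wrist','w1'); print(f['t'], bot.observe()['clock'],bot.observe()['force'])
E
```

```text
clock: 1.4
position: [0.4402, 0.3081, 0.2312]
tool_rot: [2.99, 1.571, 3.018]
force: [0.5, 0.6, 0.2]
grip_width: 0.0853
[-0.29572356 -0.46645631  0.23612801] 1.45 [ 0.01812592  0.58633143 -0.17814624]
```

View pics/w1.png

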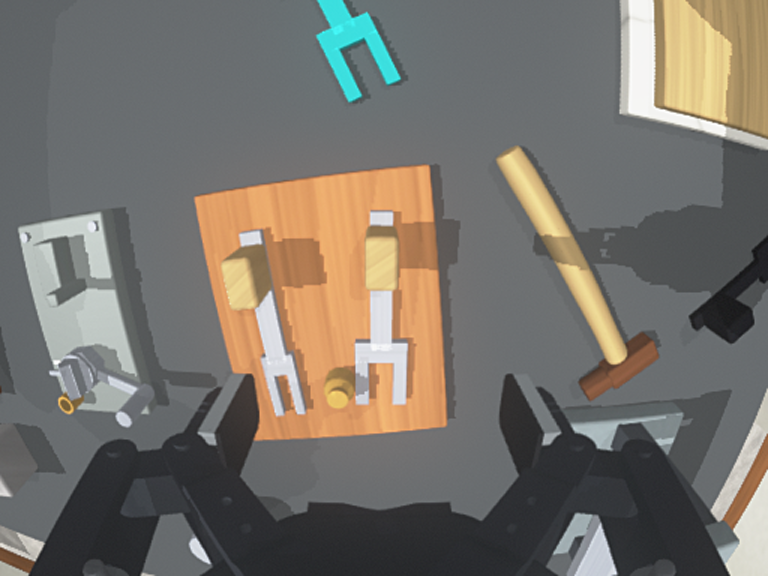

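The wrist picture shows the larger key at centre right: grip (381,258), jaw (382,370), with the weight at (338,390). The gauge is at left. I'll measure on enlarged crops.

```bash
python3 - <<'E'
from h import *
f=load('w1'); im=f['img'][:,:,::-1]
cv2.imwrite('pics/c3.png',cv2.resize(im[130:280,215:295],None,fx=4,fy=4,interpolation=cv2.INTER_CUBIC))
cv2.imwrite('pics/c4.png',cv2.resize(im[130:295,0:115],None,fx=4*.9,fy=4*.9,interpolation=cv2.INTER_CUBIC))
print(-f['R'].T@f['t'])
E
```

```text
[0.35811542 0.30579159 0.37287425]
```

View pics/c3.png

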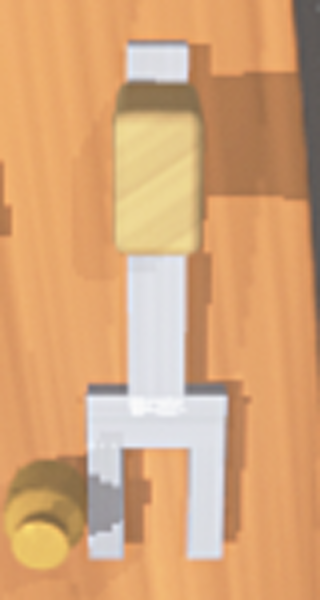

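View pics/c4.png

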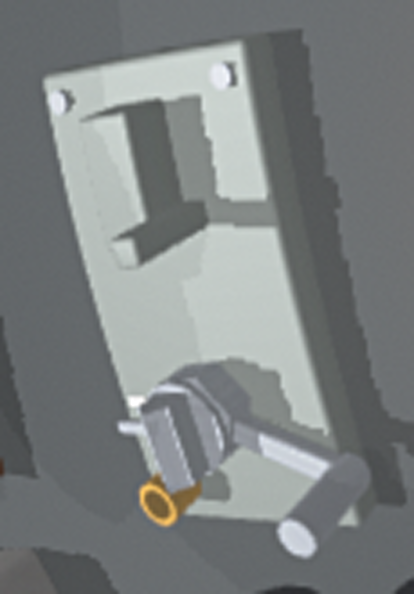

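```bash
python3 - <<'E'
from h import *
f=load('w1')
T=lambda u,v,z: at(f,215+(u+.5)/4-.5,130+(v+.5)/4-.5,z,True)[:2]
for n,p,z in [('gt tl',(114,110),.075),('gt tr',(203,110),.075),('gt bl',(116,253),.075),('gt br',(200,254),.075),
 ('bar end l',(128,42),.025),('bar end r',(187,42),.025),('sh l',(88,395),.025),('sh r',(227,397),.025),('tip ll',(88,558),.025),('tip lr',(122,558),.025),('tip rl',(188,558),.025),('tip rr',(223,558),.025),('slot l',(122,447),.025),('slot r',(189,447),.025)]:
  print(n,T(*p,z).round(4))
E
```

```text
gt tl [0.4193 0.2982]
gt tr [0.4187 0.3209]
gt bl [0.4578 0.2995]
gt br [0.4574 0.3217]
bar end l [0.409  0.3006]
bar end r [0.4085 0.318 ]
sh l [0.5231 0.2903]
sh r [0.5226 0.3352]
tip ll [0.586  0.2906]
tip lr [0.5856 0.3024]
tip rl [0.585  0.3252]
tip rr [0.5847 0.3373]
slot l [0.5418 0.3016]
slot r [0.5412 0.3237]
```

```bash
python3 -m pendant '[[40,2,-1.5,0],[50,0,0,0],[50,0,0,0],[38,0,0,0],[20,0,0,0],[0,0,0,0]]'; python3 - <<'E'
from h import *
f=snap('wrist','w2'); 
from scipy.spatial.transform import Rotation as R
print(R.from_euler('xyz',bot.observe()['tool_rot']).as_matrix().round(4))
E
```

```text
clock: 2.2
position: [0.4378, 0.3098, 0.0321]
tool_rot: [-2.305, 1.568, -2.28]
force: [-0.4, 0.7, 0.6]
grip_width: 0.0856
[[-4.000e-04 -2.620e-02  9.997e-01]
 [-9.000e-04  9.997e-01  2.620e-02]
 [-1.000e+00 -8.000e-04 -5.000e-04]]
```

View pics/w2.png

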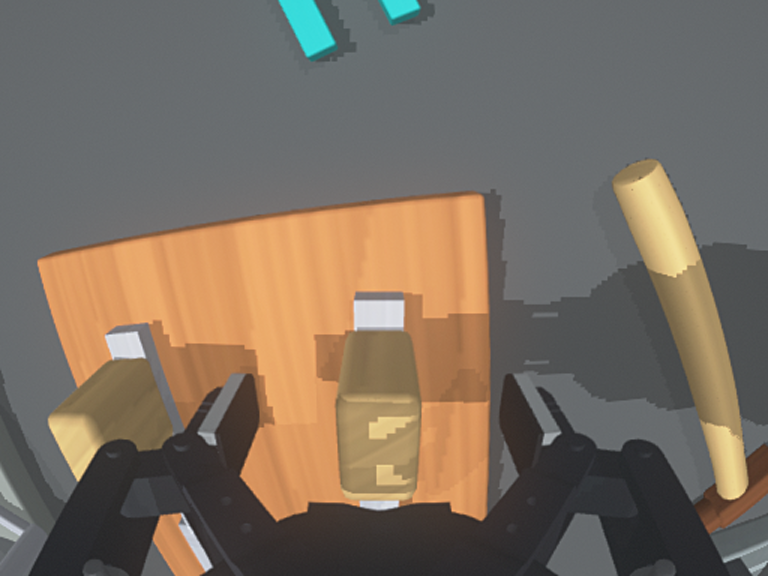

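The grip block at (380,440) is centred between the pads, so I'll close and lift.

```bash
python3 -m pendant '[[0,0,0,0],[0,0,0,0],[0,0,0,0],[0,0,0,0],[0,0,0,0]]' -1 90; python3 -m pendant '[[-20,0,0,0],[-40,0,0,0],[-40,0,0,0],[-40,0,0,0],[0,0,0,0]]'
```

```text
clock: 2.88
position: [0.4388, 0.3104, 0.0338]
tool_rot: [0.639, 1.57, 0.667]
force: [-2.7, -1.0, 8.8]
grip_width: 0.0232
clock: 3.5
position: [0.4396, 0.3111, 0.176]
tool_rot: [0.671, 1.566, 0.699]
force: [-0.4, 0.9, -1.3]
grip_width: 0.0229
```

```bash
python3 - <<'E'
from h import *
f=snap('wrist','w3'); g=snap('scene','s3'); snap('top','t3');print(bot.observe()['qpos'])
im=g['img'][:,:,::-1]; cv2.imwrite('pics/c5.png',cv2.resize(im[130:270,190:390],None,fx=4,fy=4,interpolation=cv2.INTER_CUBIC))
E
```

```text
[-0.6898982   0.45746718 -0.04838259  1.8888248   0.02982968  0.79712399
  0.84528591]
```

View pics/w3.png

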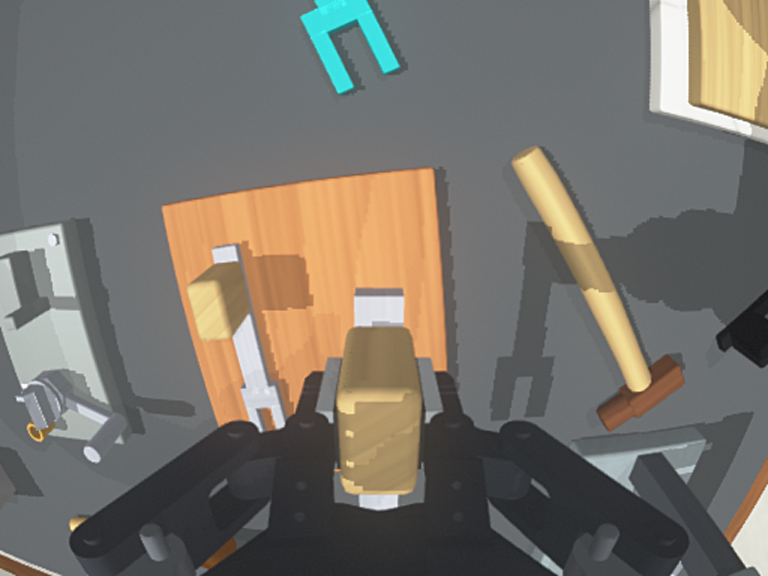

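View pics/c5.png

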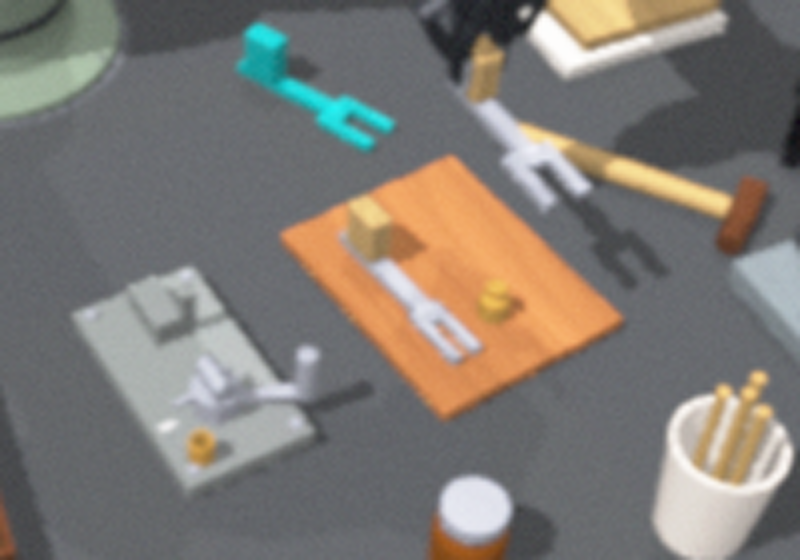

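```bash
python3 -m pendant '[[-15,-50,19,0],[-15,-50,20,0],[-15,-50,20,0],[-15,-52,20,0],[0,-53,20,0],[0,-53,17,-2.9],[0,0,0,0],[0,0,0,0]]'; python3 - <<'E'
from h import *
f=snap('wrist','w4'); s=bot.observe(); print(s['qpos'],s['position'])
im=f['img'][:,:,::-1]; cv2.imwrite('pics/c6.png',cv2.resize(im[30:280,170:350],None,fx=4*.6,fy=4*.6,interpolation=cv2.INTER_CUBIC))
E
```

```text
clock: 4.65
position: [0.5628, 0.006, 0.2321]
tool_rot: [3.018, 1.569, 3.097]
force: [-0.3, 0.1, -1.5]
grip_width: 0.0229
[-0.13303682  0.42235478  0.02200972  1.76601163 -0.01158584  0.95501944
  1.54458337] [0.56283821 0.00664641 0.23237338]
```

View pics/w4.png

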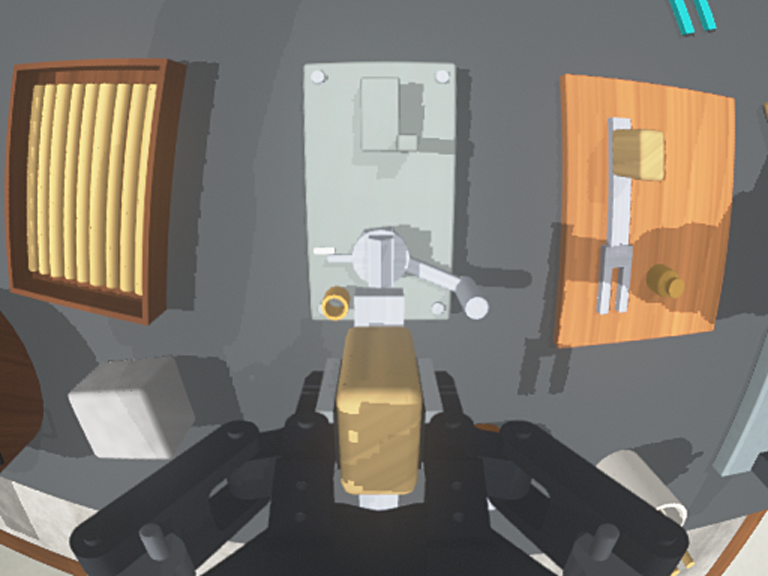

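View pics/c6.png

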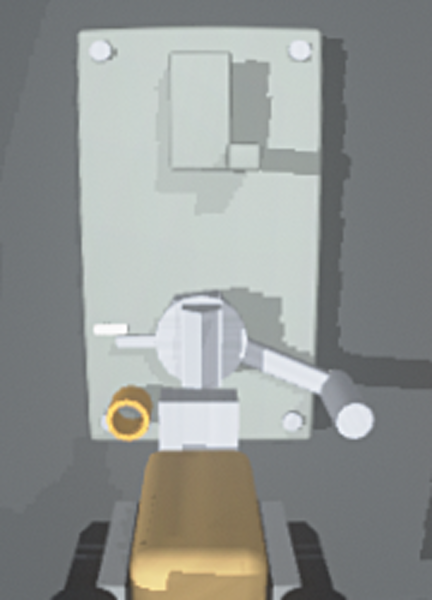

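The gauge is well seen: stem head (380,262), post (408,143), handle top (476,308), ledge (380,115), pointer on the white mark at left. I'll enlarge it to measure.

```bash
python3 - <<'E'
from h import *
f=load('w4'); im=f['img'][:,:,::-1]
cv2.imwrite('pics/c7.png',cv2.resize(im[145:225,200:330],None,fx=6,fy=6,interpolation=cv2.INTER_CUBIC))
cv2.imwrite('pics/c8.png',cv2.resize(im[35:110,195:310],None,fx=6,fy=6,interpolation=cv2.INTER_CUBIC))
E
```

```text
(no output)
```

View pics/c7.png

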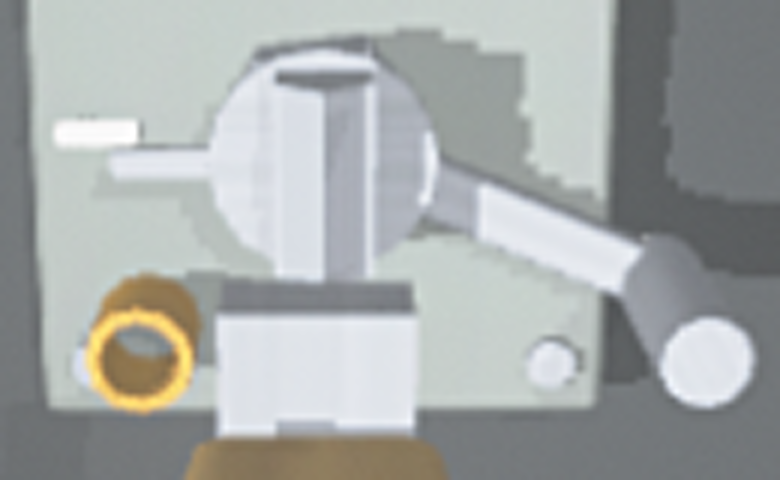

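View pics/c8.png

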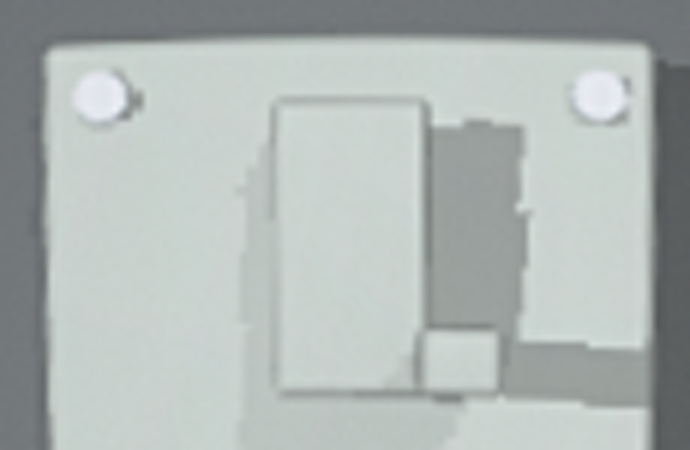

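```bash
python3 - <<'E'
from h import *
f=load('w4')
A=lambda u,v,z: at(f,200+(u+.5)/6-.5,145+(v+.5)/6-.5,z,True)[:2]
B=lambda u,v,z: at(f,195+(u+.5)/6-.5,35+(v+.5)/6-.5,z,True)[:2]
P=[]
def m(n,w,l): 
    P.append((n,w,l)); print(n,w.round(4))
# (world, gauge-local)
m('flange l',A(210,156,.049),None);m('flange r',A(437,156,.049),None);m('fl top',A(323,50,.049),None)
L=[(A(323,156,.049),(0,0)),
(B(277,101,.049),(-.135,-.014)),(B(425,99,.049),(-.135,.014)),(B(277,391,.049),(-.080,-.014)),
(B(498,330,.072),(-.092,.0255)),(B(497,390,.072),(-.080,.0255)),(B(424,390,.072),(-.080,.0115)),(B(425,330,.072),(-.092,.0115)),
(B(46,46,.022),(-.152,-.06)),(B(650,46,.022),(-.152,.06)),(A(48,408,.022),(.062,-.06)),(A(597,406,.022),(.062,.06))]
W=np.array([a for a,b in L]);G=np.array([b for a,b in L])
from scipy.optimize import least_squares
def rp(x):
    c,s=np.cos(x[2]),np.sin(x[2]); return G@np.array([[c,s],[-s,c]])+x[:2]
r=least_squares(lambda x:(rp(x)-W).ravel(),[.56,0,.07],loss='soft_l1',f_scale=.001)
print(r.x); print(((W-rp(r.x))*1000).round(1))
print('ridge',A(325,88,.071),A(325,200,.071),A(325,280,.071)); print('flats', A(275,85,.063),A(373,85,.063),A(275,270,.063),A(370,270,.063))
print('handle top',A(707,362,.08))
g=lambda X:np.array([[np.cos(r.x[2]),np.sin(r.x[2])],[-np.sin(r.x[2]),np.cos(r.x[2])]])@(np.array(X)-r.x[:2])
h=g(A(707,362,.08)); print('handle local',h,np.hypot(*h),np.arctan2(h[1],h[0]))
E
```

```text
flange l [ 0.564  -0.0138]
flange r [0.5606 0.0287]
fl top [0.5421 0.0057]
[0.5637169  0.00741414 0.08409062]
[[-1.4 -0.1]
 [ 1.1  1.1]
 [ 0.9 -0.6]
 [-0.6  0.6]
 [ 1.  -1. ]
 [-0.8 -1.3]
 [-0.9  0.5]
 [ 1.   0.8]
 [ 0.9  1.3]
 [ 1.6 -1.5]
 [-1.6  0.8]
 [-1.3 -1.4]]
ridge [0.54466906 0.00615461] [0.56475926 0.00778601] [0.5795334  0.00898811]
flats [ 0.54650023 -0.00256789] [0.54510903 0.01479145] [ 5.80937171e-01 -3.75700307e-05] [0.5795546  0.01729664]
handle top [0.5865198 0.0781518]
handle local [0.02866369 0.06857245] 0.07432219111666061 1.1748645562460969
```

```bash
python3 - <<'E'
from h import *
from scipy.spatial.transform import Rotation as R
f=load('w4'); s=bot.observe(); M=R.from_euler('xyz',s['tool_rot']).as_matrix(); p=s['position']; print(p,np.arctan2(M[1,2],M[0,2]))
A=lambda u,v,z: at(f,200+(u+.5)/6-.5,145+(v+.5)/6-.5,z,True)
for z in [.2235]:
  for q in [(218,313),(415,313),(219,435),(416,435)]:
    print((M.T@(A(*q,z)-p)).round(4))
print('predicted px of head center by scene cams:')
for n in ['top0','scene0']:
    g=load(n); print(n,proj(g,[.5635,.0074,.071]),proj(g,[.5635+.0179,.0074+.0015,.071]),proj(g,[.5635-.0179,.0074-.0015,.071]))
E
```

```text
[0.56283821 0.00664641 0.23237338] 0.08004044888131895
[ 0.0089 -0.0094 -0.0298]
[ 0.0089  0.0082 -0.0298]
[ 0.0089 -0.0095 -0.0179]
[ 0.0089  0.0085 -0.0179]
predicted px of head center by scene cams:
top0 [277.84162813 161.80247875] [277.49811717 156.48097909] [278.18588933 167.13560066]
scene0 [243.23152688 221.61840557] [245.92940765 225.3738888 ] [240.57584213 217.92165971]
```

```bash
python3 -m pendant '[[25,0.9,-41,-0.2],[35,0,-41,0],[40,0,-42.2,0],[0,0,0,0]]';python3 -m pendant '[[0,0,0,0]]';  python3 - <<'E'
from h import *
from scipy.spatial.transform import Rotation as R
for i in range(2):
    f=snap(['wrist','scene'][i],['w5','s5'][i]); s=bot.observe(); M=R.from_euler('xyz',s['tool_rot']).as_matrix(); print(s['position'],np.arctan2(M[1,2],M[0,2]),M[:,0])
im=f['img'][:,:,::-1]; cv2.imwrite('pics/c9.png',cv2.resize(im[150:270,190:320],None,fx=5,fy=5,interpolation=cv2.INTER_CUBIC))
E
```

```text
clock: 5.2
position: [0.4352, -0.0029, 0.1313]
tool_rot: [-3.14, 1.565, -3.056]
force: [1.3, 1.0, -1.6]
grip_width: 0.023
clock: 5.32
position: [0.4402, -0.0026, 0.1336]
tool_rot: [0.266, 1.57, 0.35]
force: [0.4, 0.7, -1.5]
grip_width: 0.0229
[ 0.44063929 -0.00267531  0.13382576] 0.08386890067436742 [ 1.44746002e-03  3.03787389e-04 -9.99998906e-01]
[ 0.44073536 -0.00280301  0.13386498] 0.08366211057264294 [ 1.64323849e-03  2.89538988e-04 -9.99998608e-01]
```

View pics/c9.png

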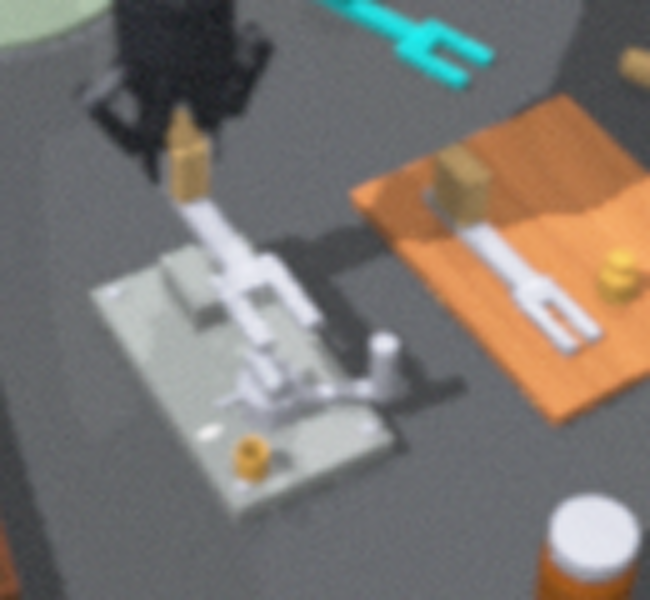

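View pics/w5.png

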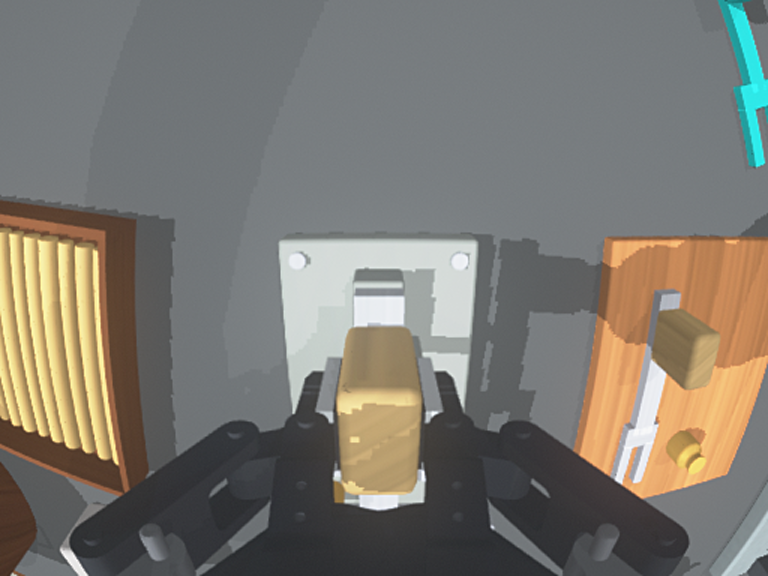

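```bash
python3 -m pendant '[[18,0,-1.5,0],[18,0,0,0],[7,0,0,0],[0,0,0,0]]';  python3 - <<'E'
from h import *
f=snap('scene','s6'); print(bot.observe()['position'])
im=f['img'][:,:,::-1]; cv2.imwrite('pics/c10.png',cv2.resize(im[170:250,200:290],None,fx=7,fy=7,interpolation=cv2.INTER_CUBIC))
f=snap('top','t6')
im=f['img'][:,:,::-1]; cv2.imwrite('pics/c11.png',cv2.resize(im[140:220,240:310],None,fx=7,fy=7,interpolation=cv2.INTER_CUBIC))
print(bot.observe()['position'])
E
```

```text
clock: 5.92
position: [0.4383, -0.0035, 0.0904]
tool_rot: [-2.883, 1.571, -2.8]
force: [0.3, -1.2, -1.4]
grip_width: 0.0226
[ 0.43845151 -0.00351446  0.0906854 ]
[ 0.43850284 -0.00352666  0.0908459 ]
```

View pics/c10.png

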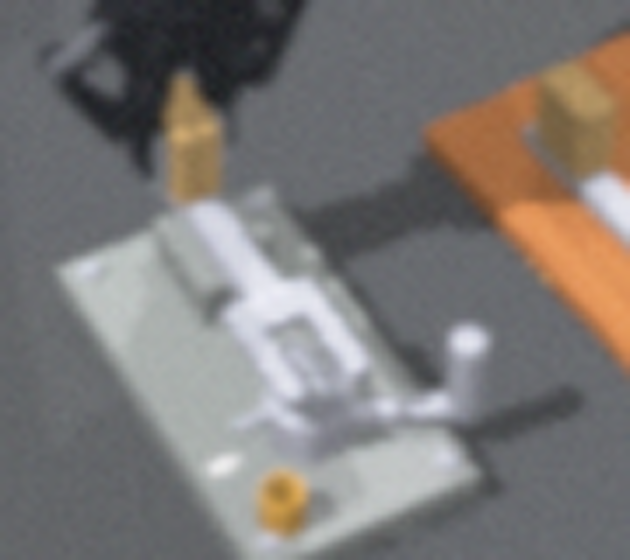

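View pics/c11.png

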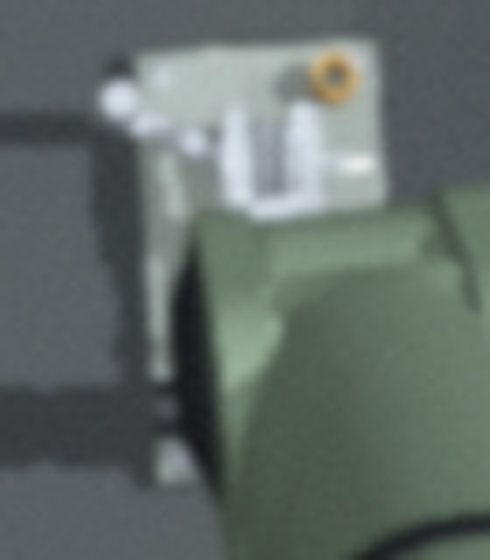

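```bash
python3 -m pendant '[[6,0.6,0.3,0],[6,0,0,0],[0,0,0,0]]'; python3 -m pendant '[[4,0,0,0],[3,0,0,0],[0,0,0,0]]'
```

```text
clock: 6.4
position: [0.438, -0.003, 0.0778]
tool_rot: [-3.079, 1.57, -2.996]
force: [0.4, 0.2, -1.9]
grip_width: 0.0229
clock: 6.78
position: [0.4381, -0.003, 0.0711]
tool_rot: [-3.093, 1.57, -3.01]
force: [-0.4, -0.8, -1.6]
grip_width: 0.0233
```

```bash
python3 -m pendant '[[2,0,0,0],[1.5,0,0,0],[0,0,0,0]]';  python3 - <<'E'
from h import *
f=snap('scene','s7'); print(bot.observe()['position'],bot.observe()['force'])
im=f['img'][:,:,::-1]; cv2.imwrite('pics/c12.png',cv2.resize(im[170:250,200:290],None,fx=7,fy=7,interpolation=cv2.INTER_CUBIC))
f=snap('wrist','w7')
E
```

```text
clock: 7.15
position: [0.4383, -0.003, 0.0679]
tool_rot: [-0.154, 1.571, -0.071]
force: [-2.1, -0.0, 1.4]
grip_width: 0.0233
[ 0.43832429 -0.00297141  0.06786373] [-0.13209161 -0.69054968  1.84067251]
```

View pics/c12.png

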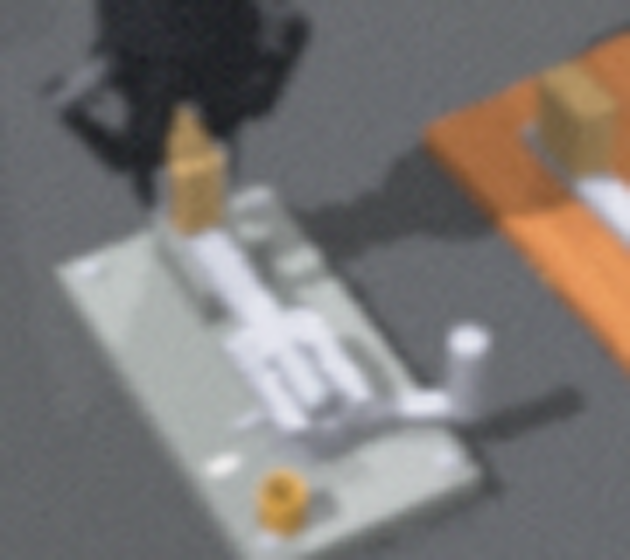

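View pics/w7.png

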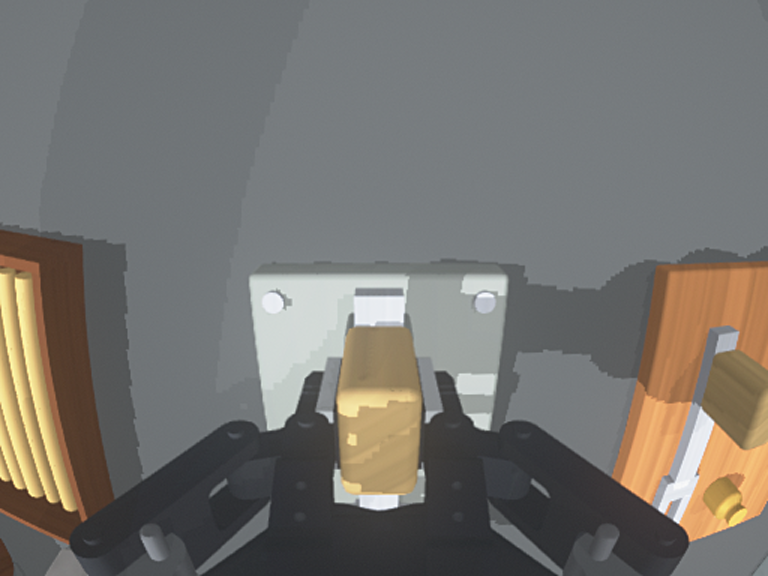

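The key is seated: the underside is about 49 mm up, the force has turned upward, and the head's crest shows between the prongs. Now I'll release and rise.

```bash
python3 -m pendant '[[0,0,0,0],[0,0,0,0],[0,0,0,0],[0,0,0,0]]' 0.2;  python3 -m pendant '[[-15,0,0,0],[-40,0,0,0],[-40,0,0,0],[-40,0,0,0],[-25,0,0,0],[0,0,0,0]]'; python3 - <<'E'
from h import *
f=snap('scene','s8'); print(bot.observe()['position'],bot.observe()['force'])
im=f['img'][:,:,::-1]; cv2.imwrite('pics/c13.png',cv2.resize(im[170:250,200:290],None,fx=7,fy=7,interpolation=cv2.INTER_CUBIC))
E
```

```text
clock: 7.75
position: [0.4383, -0.003, 0.0678]
tool_rot: [-1.388, 1.571, -1.305]
force: [-0.5, 0.4, -1.4]
grip_width: 0.0514
clock: 8.5
position: [0.439, -0.0029, 0.2293]
tool_rot: [0.038, 1.568, 0.12]
force: [-0.6, 0.4, -0.9]
grip_width: 0.0516
[ 0.43846349 -0.00295428  0.22814237] [-0.20551626  0.06950805 -1.22450928]
```

View pics/c13.png

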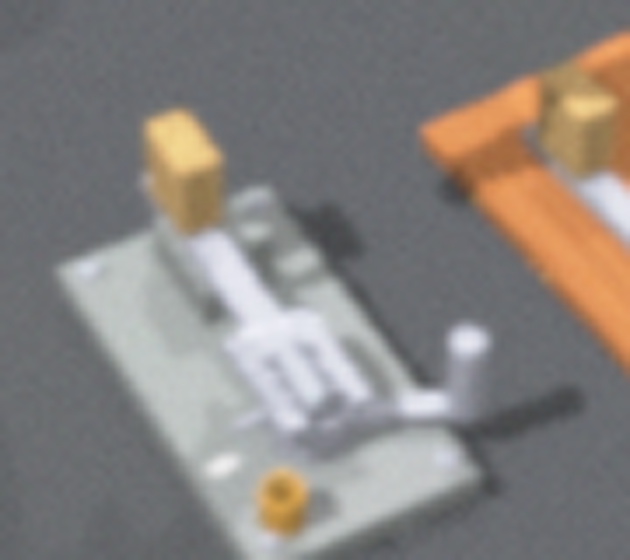

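```bash
python3 -m pendant '[[0,26.3,43.8,0],[0,26.3,43.8,0],[0,26.3,43.8,0],[0,0,0,10.7],[0,0,0,10.7],[20,0,0,1.3],[40,0,0,0],[30,0,0,0],[0,0,0,0],[0,0,0,0]]' -1 60; python3 - <<'E'
from h import *
from scipy.spatial.transform import Rotation as R
f=snap('wrist','w9'); s=bot.observe(); M=R.from_euler('xyz',s['tool_rot']).as_matrix(); print(s['position'],np.arctan2(M[1,2],M[0,2]),s['grip_width'])
E
```

```text
clock: 9.8
position: [0.5629, 0.0865, 0.1383]
tool_rot: [-0.066, 1.571, -0.38]
force: [0.1, -0.4, 1.1]
grip_width: 0.0001
[0.5631695  0.08653754 0.13869782] -0.3135759130671073 -0.0001371491254276284
```

View pics/w9.png

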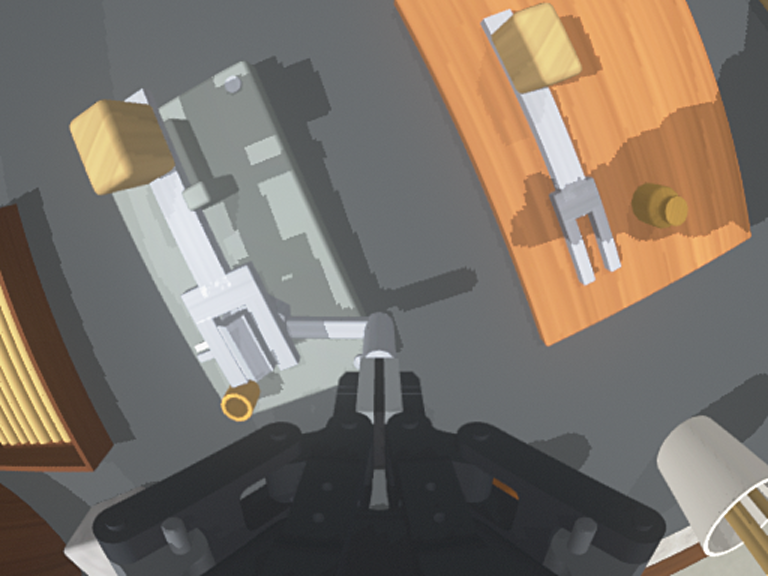

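```bash
python3 - <<'E'
from h import *
f=load('w9')
print('exp handle top px', proj(f,[.5866,.0785,.08],True)*1.5,'TCP vertical at z .08',proj(f,[.563,.0865,.08],True)*1.5,proj(f,[.563,.0865,.138],True)*1.5)
print(proj(f,[.5866,.0785,.036],True)*1.5)
im=f['img'][:,:,::-1]; cv2.imwrite('pics/c14.png',cv2.resize(im[190:280,190:310],None,fx=6,fy=6,interpolation=cv2.INTER_CUBIC))
E
```

```text
exp handle top px [377.64289538 364.80879735] TCP vertical at z .08 [378.33212302 319.42542123] [378.34335999 379.57429747]
[377.74206092 329.9900127 ]
```

View pics/c14.png

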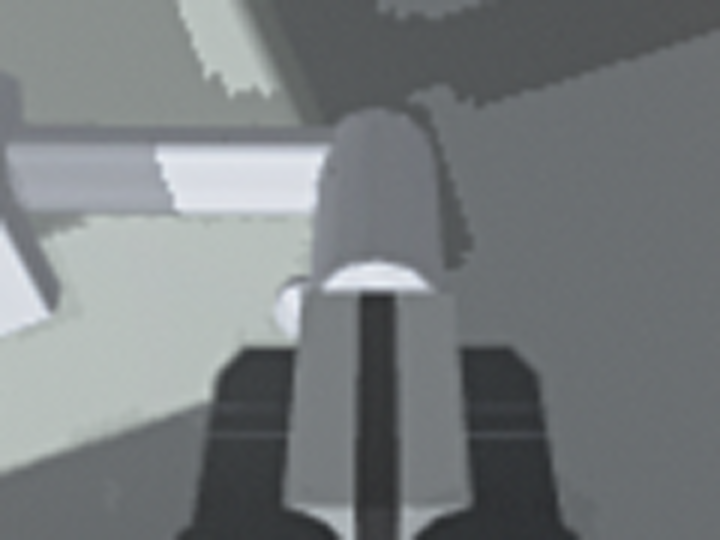

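The handle top is where predicted, with a gap of about 5 mm in front of the closed fingers. I'll back off 3 mm and descend beside it.

```bash
python3 -m pendant '[[20,0,-3,0],[30,0,0,0],[30,0,0,0],[12,0,0,0],[0,0,0,0]]'; python3 - <<'E'
from h import *
f=snap('scene','s10'); im=f['img'][:,:,::-1]; cv2.imwrite('pics/c15.png',cv2.resize(im[170:250,200:290],None,fx=7,fy=7,interpolation=cv2.INTER_CUBIC))
E
```

```text
clock: 10.48
position: [0.56, 0.0875, 0.0462]
tool_rot: [-0.572, 1.571, -0.885]
force: [0.1, -0.1, 1.2]
grip_width: 0.0001
```

View pics/c15.png

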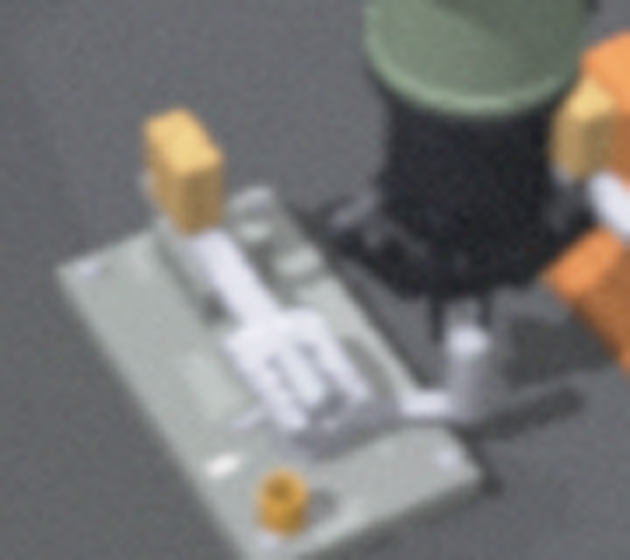

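```bash
python3 -m pendant '[[0,0,4,0],[0,0,3.5,0],[0,0,0,0]]'; python3 -m pendant '[[0,1.2,5.2,4],[0,1.2,5.2,4],[0,1.2,5.2,4],[0,0,0,0]]'; python3 - <<'E'
from h import *
f=snap('scene','s11'); im=f['img'][:,:,::-1]; cv2.imwrite('pics/c16.png',cv2.resize(im[170:250,200:290],None,fx=7,fy=7,interpolation=cv2.INTER_CUBIC))
E
```

```text
clock: 10.9
position: [0.5675, 0.085, 0.0462]
tool_rot: [0.407, 1.57, 0.093]
force: [-0.4, -0.4, -0.4]
grip_width: 0.0
clock: 11.4
position: [0.5828, 0.0827, 0.0458]
tool_rot: [-1.012, 1.571, -1.535]
force: [-1.0, 0.6, 0.9]
grip_width: 0.0001
```

View pics/c16.png

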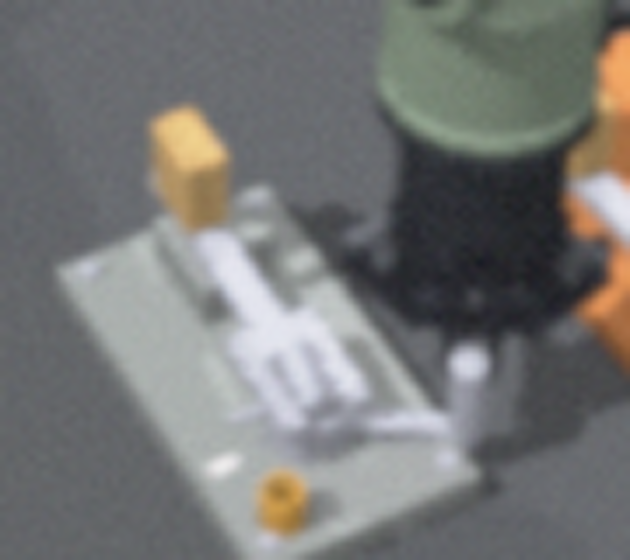

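The handle is turning and the key's bar has taken up its play towards the post. I'll carry on.

```bash
python3 -m pendant '[[0,1.2,5.2,4],[0,1.2,5.2,4],[0,1.2,5.2,4],[0,1.2,5.2,4],[0,1.2,5.2,4],[0,1.2,5.2,4],[0,0,0,0]]';python3 -m pendant '[[0,1.2,5.2,4],[0,1.2,5.2,4],[0,1.2,5.2,4],[0,1.2,5.2,4],[0,1.2,5.2,4],[0,0,0,0]]'; python3 - <<'E'
from h import *
from scipy.spatial.transform import Rotation as R
f=snap('scene','s12'); im=f['img'][:,:,::-1]; cv2.imwrite('pics/c17.png',cv2.resize(im[170:250,200:290],None,fx=7,fy=7,interpolation=cv2.INTER_CUBIC))
s=bot.observe(); M=R.from_euler('xyz',s['tool_rot']).as_matrix(); print(s['position'],np.arctan2(M[1,2],M[0,2]),M.T@(s['position']-[.5635,.0074,0]),M.T@s['force'])
E
```

```text
clock: 12.32
position: [0.6111, 0.0684, 0.0458]
tool_rot: [1.124, 1.571, 0.184]
force: [-0.6, 0.0, 0.0]
grip_width: -0.0005
clock: 13.08
position: [0.6285, 0.0482, 0.0458]
tool_rot: [0.382, 1.571, -0.906]
force: [0.9, 0.5, 0.2]
grip_width: 0.0002
[0.62824349 0.04817103 0.04576376] -1.2877122335729987 [-0.04578943  0.07354081 -0.02105694] [-0.62357989 -0.25380832 -0.37674697]
```

View pics/c17.png

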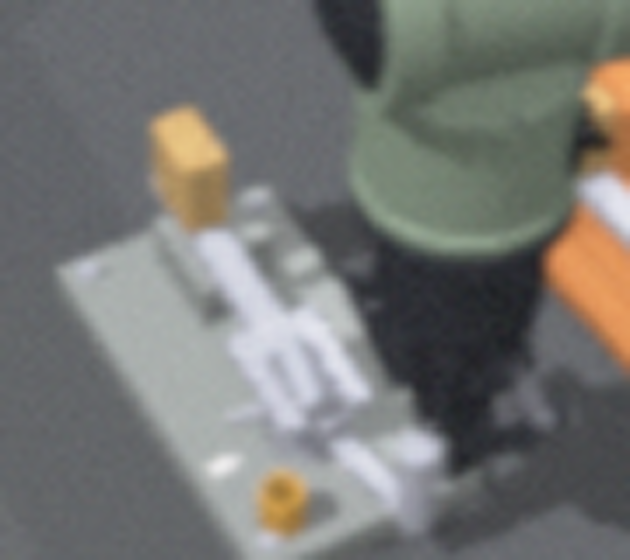

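```bash
python3 -m pendant '[[0,0.6,2.6,2],[0,0.6,2.6,2],[0,0.6,2.6,2],[0,0.6,2.6,2]]'; python3 -m pendant '[[0,0.6,2.6,2]]'; python3 -m pendant '[[0,0.6,2.6,2]]'; python3 -m pendant '[[0,0.3,1.3,1]]'
```

```text
clock: 13.62
position: [0.6334, 0.0385, 0.0458]
tool_rot: [1.567, 1.571, 0.135]
force: [0.4, 3.4, -0.8]
grip_width: 0.0001
clock: 13.75
position: [0.6344, 0.036, 0.0458]
tool_rot: [1.498, 1.57, 0.03]
force: [1.9, 3.2, -1.1]
grip_width: -0.0
clock: 13.88
position: [0.6353, 0.0335, 0.0458]
tool_rot: [1.478, 1.57, -0.025]
force: [2.0, 2.9, -0.1]
grip_width: -0.0004
clock: 14.0
position: [0.6356, 0.0321, 0.0459]
tool_rot: [1.099, 1.57, -0.42]
force: [3.2, 3.8, 0.7]
grip_width: 0.0002
```

```bash
for i in 1 2; do python3 -m pendant '[[0,0.3,1.3,1]]' | grep -E 'pos|force'; done; python3 -m pendant '[[0,0.3,1.3,1]]'| grep -E 'pos|force'
```

```text
position: [0.6359, 0.031, 0.0459]
force: [3.0, 3.9, 0.5]
position: [0.6363, 0.0297, 0.0459]
force: [2.7, 3.6, 0.0]
position: [0.6366, 0.0284, 0.0459]
force: [3.0, 2.4, 0.4]
```

```bash
python3 -m pendant '[[0,0.3,1.3,1]]' | grep -E 'pos|force'; python3 - <<'E'
from h import *
f=snap('scene','s13'); im=f['img'][:,:,::-1]; cv2.imwrite('pics/c18.png',cv2.resize(im[170:250,200:290],None,fx=7,fy=7,interpolation=cv2.INTER_CUBIC))
E
```

```text
position: [0.6369, 0.0271, 0.0459]
force: [2.7, 3.5, 1.5]
```

View pics/c18.png

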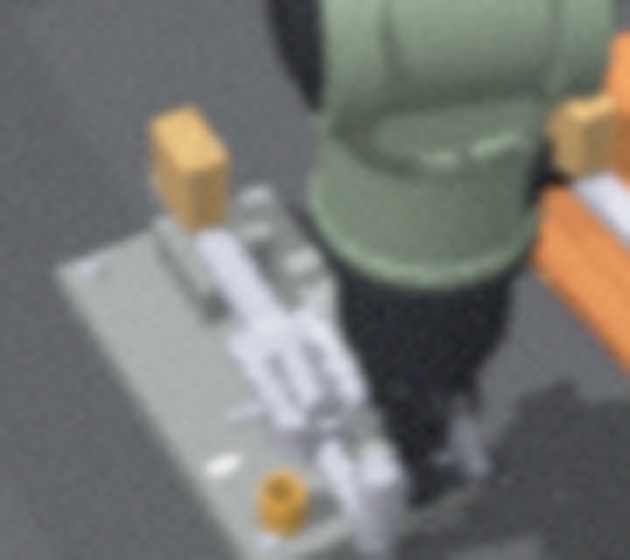

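```bash
for i in 1; do python3 -m pendant '[[0,0.3,1.3,1]]' | grep -E 'pos|force'; done;  python3 -m pendant '[[0,0.3,1.3,1]]' | grep -E 'pos|force';  python3 -m pendant '[[0,0.3,1.3,1]]' | grep -E 'pos|force'
```

```text
position: [0.6371, 0.0258, 0.0458]
force: [2.3, 4.2, 1.1]
position: [0.6374, 0.0245, 0.0459]
force: [2.2, 3.9, 1.1]
position: [0.6376, 0.0231, 0.0458]
force: [2.1, 2.8, -0.4]
```

```bash
python3 - <<'E'
from h import *
f=snap('wrist','w14')
E
```

```text
(no output)
```

View pics/w14.png

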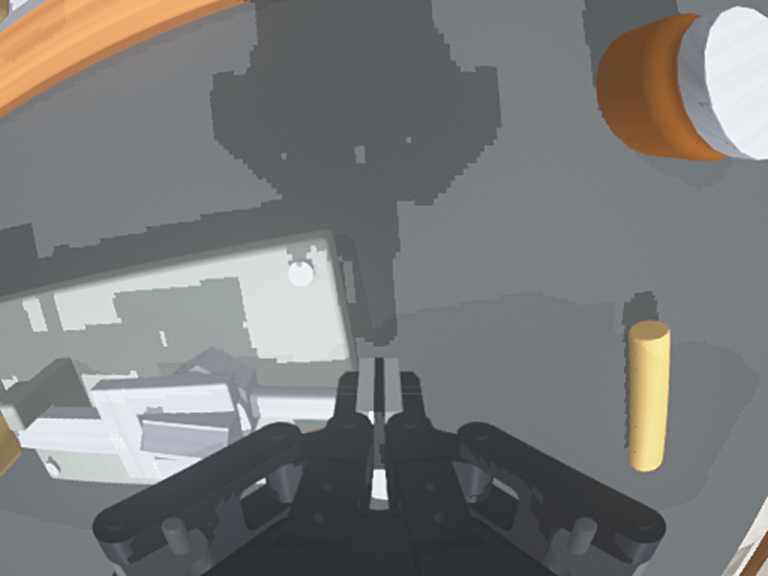

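```bash
python3 -m pendant '[[0,0.3,1.3,1]]' | grep -E 'pos|force';  python3 -m pendant '[[0,0.3,1.3,1]]' | grep -E 'pos|force';  python3 -m pendant '[[0,0.1,0.7,0.5]]' | grep -E 'pos|force'
```

```text
position: [0.6377, 0.0219, 0.0458]
force: [3.3, 3.1, 0.9]
position: [0.638, 0.0208, 0.0458]
force: [3.1, 5.9, 1.1]
position: [0.6381, 0.0206, 0.0458]
force: [3.2, 8.4, 1.2]
```

Force is rising, so this looks like the stop. I'll press a bit more, straight along the tool z.

```bash
python3 -m pendant '[[0,0,0.7,0]]' | grep -E 'pos|force';  python3 -m pendant '[[0,0,0.8,0]]' | grep -E 'pos|force'; python3 -m pendant '[[0,0,0.8,0],[0,0,0,0]]' | grep -E 'pos|force'
```

```text
position: [0.6381, 0.0203, 0.0459]
force: [4.2, 9.5, 0.2]
position: [0.6381, 0.0199, 0.0458]
force: [4.3, 11.6, 1.6]
position: [0.6381, 0.0195, 0.0459]
force: [4.4, 12.1, 1.2]
```

```bash
python3 -m pendant '[[0,0,0.9,0],[0,0,0.9,0],[0,0,0,0]]' | grep -E 'pos|force'; python3 - <<'E'
from h import *
f=snap('scene','s15'); im=f['img'][:,:,::-1]; cv2.imwrite('pics/c19.png',cv2.resize(im[170:250,200:290],None,fx=7,fy=7,interpolation=cv2.INTER_CUBIC))
E
```

```text
position: [0.6381, 0.0187, 0.0459]
force: [5.4, 15.9, 1.1]
```

View pics/c19.png

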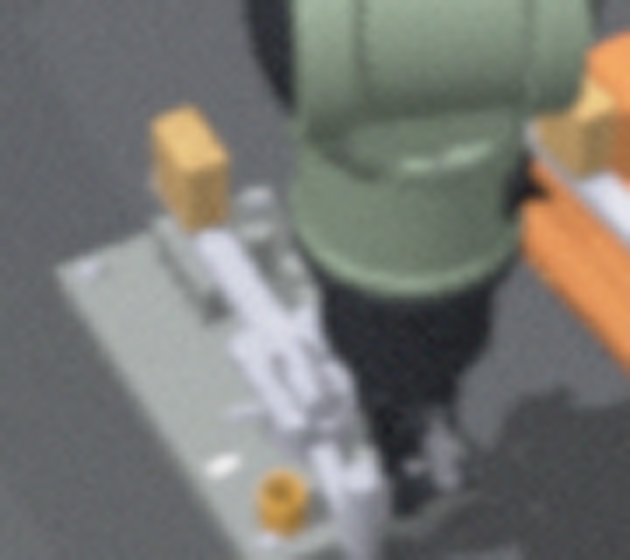

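Commanded advance now only loads the contact, with force going from 3 to 16 N, so the nut is at its stop. I'll back off, rise and look.

```bash
python3 -m pendant '[[0,0,-6,0],[0,0,-10,0],[-30,0,0,0],[-50,0,0,0],[-50,0,0,0],[-50,0,0,0],[0,0,0,0]]'; python3 - <<'E'
from h import *
from scipy.spatial.transform import Rotation as R
s=bot.observe(); M=R.from_euler('xyz',s['tool_rot']).as_matrix(); print(np.arctan2(M[1,2],M[0,2]),M.T@(np.array([.5628,.0063,.23])-s['position']), s['qpos'])
f=snap('wrist','w16')
E
```

```text
clock: 17.15
position: [0.6406, 0.0314, 0.2293]
tool_rot: [1.772, 1.566, 0.088]
force: [0.2, -0.7, -0.9]
grip_width: 0.0001
-1.684238252583276 [-0.00109196 -0.07440669  0.03378459] [-0.48622504  0.60725955  0.542537    1.58126854 -0.34781081  1.04557808
  0.03834967]
```

View pics/w16.png

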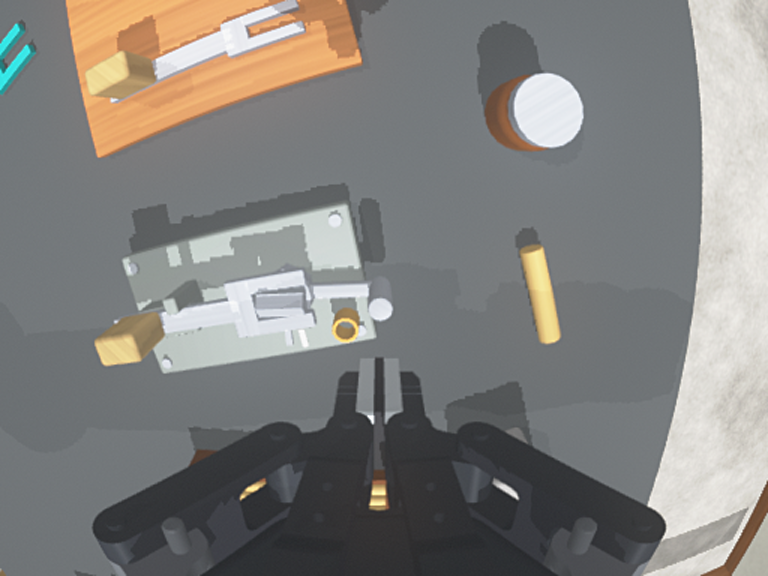

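```bash
python3 - <<'E'
from h import *
f=load('w16'); im=f['img'][:,:,::-1]; cv2.imwrite('pics/c20.png',cv2.resize(im[170:255,60:270],None,fx=3.8,fy=3.8,interpolation=cv2.INTER_CUBIC))
E
```

```text
(no output)
```

View pics/c20.png

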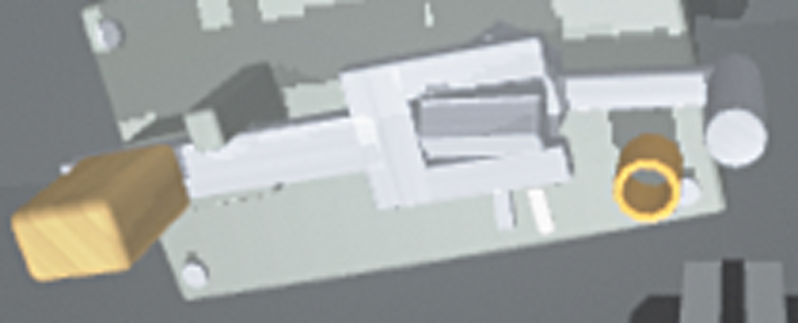

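```bash
python3 - <<'E'
from h import *
f=load('w16')
A=lambda u,v,z: at(f,60+(u+.5)/3.8-.5,170+(v+.5)/3.8-.5,z,True)[:2]
an=lambda a,b:np.arctan2(*(b-a)[::-1])-.083
print('handle',A(736,138,.08), an(np.array([.5635,.0074]),A(736,138,.08)),np.hypot(*(A(736,138,.08)-[.5635,.0074])))
print('ridge',an(A(428,138,.071),A(535,136,.071)))
print('ridge',A(428,138,.071),A(535,136,.071))
print('arm edge',an(A(565,105,.036),A(700,108,.036)),an(A(565,76,.036),A(700,73,.036)))
print('prong',an(A(343,73,.059),A(540,39,.059)),an(A(430,194,.059),A(568,178,.059)))
print('bar',an(A(193,196,.059),A(367,170,.059)),an(A(185,145,.059),A(350,119,.059)))
print('gauge edge',an(A(187,299,.022),A(722,210,.022)))
E
```

```text
handle [0.63919282 0.00228302] -0.15049926189286247 0.0758655844729133
ridge -0.17173737476832332
ridge [0.5498232  0.00873686] [0.58168263 0.00590229]
arm edge -0.21985790278047002 -0.17482007166862495
prong -0.03360648855180108 -0.06428176522180352
bar -0.03402512670929285 -0.04171389813696241
gauge edge 0.00216195773095669
```

The arm and the ridge both sit about 0.15 rad clockwise in the gauge's axes and are parallel, so the nut is tight and the stem is at about 0.15 (limit 0.26). Next I'll go over the key's grip.

```bash
python3 -m pendant '[[0,0,0,-10.7],[0,0,0,-10.7],[0,0,0,-10.7],[0,0,0,-10.7],[0,0,0,-10.7],[0,0,0,-10.7],[0,0,0,-10.7],[0,0,0,-10.7],[0,0,0,-10.7],[0,0,0,-2.7],[0,0,0,0]]' 0.5; python3 -m pendant '[[0,-5,-50,0],[0,-5,-50,0],[0,-5,-50,0],[0,-5.7,-53,0],[0,0,0,0],[0,0,0,0]]'; python3 - <<'E'
from h import *
from scipy.spatial.transform import Rotation as R
f=snap('wrist','w17');s=bot.observe(); M=R.from_euler('xyz',s['tool_rot']).as_matrix(); print(s['position'],np.arctan2(M[1,2],M[0,2]))
im=f['img'][:,:,::-1]; cv2.imwrite('pics/c21.png',cv2.resize(im[140:270,190:310],None,fx=4.6,fy=4.6,interpolation=cv2.INTER_CUBIC))
E
```

```text
clock: 18.58
position: [0.6387, 0.0316, 0.2245]
tool_rot: [-3.135, 1.569, -3.091]
force: [-0.8, -0.2, 0.5]
grip_width: 0.064
clock: 19.32
position: [0.4378, 0.0022, 0.2258]
tool_rot: [0.349, 1.57, 0.392]
force: [1.1, 0.4, -0.3]
grip_width: 0.0641
[0.43804419 0.00225413 0.22567089] 0.043729528382798324
```

View pics/c21.png

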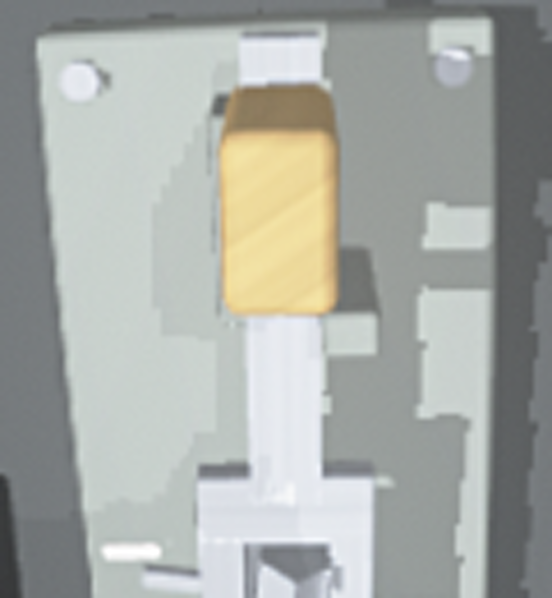

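```bash
python3 - <<'E'
from h import *
from scipy.spatial.transform import Rotation as R
f=load('w17');s=bot.observe(); M=R.from_euler('xyz',s['tool_rot']).as_matrix(); p=s['position']
A=lambda u,v,z: (M.T@(at(f,190+(u+.5)/4.6-.5,140+(v+.5)/4.6-.5,z,True)-p))[1:].round(4)
for n,q,z in [('g tl',(220,130),.109),('g tr',(338,130),.109),('g bl',(222,316),.109),('g br',(338,316),.109),
 ('end l',(240,35),.059),('end r',(321,35),.059),('bar l',(247,440),.059),('bar r',(323,440),.059),('bar l2',(245,330),.059),('bar r2',(322,330),.059),('sh l',(198,478),.059),('sh r',(374,478),.059)]: print(n,A(*q,z)*1000)
E
```

```text
g tl [-13.2 -19.6]
g tr [  9.7 -19.6]
g bl [-13.4  19.2]
g br [10.2 19.2]
end l [-11.  -29.8]
end r [  7.5 -29.8]
bar l [-10.3  72.4]
bar r [ 8.8 72.4]
bar l2 [-10.4  42.5]
bar r2 [ 8.3 42.5]
sh l [-22.9  83.4]
sh r [22.  83.4]
```

```bash
python3 -m pendant '[[40,-1.2,0,-0.6],[50,0,0,0],[40,0,0,0],[20,0,0,0],[8,0,0,0],[0,0,0,0],[0,0,0,0]]'; python3 - <<'E'
from h import *
f=snap('wrist','w18')
E
```

```text
clock: 20.25
position: [0.4381, 0.0009, 0.0685]
tool_rot: [0.032, 1.57, 0.087]
force: [0.6, -0.5, 0.8]
grip_width: 0.0642
```

View pics/w18.png

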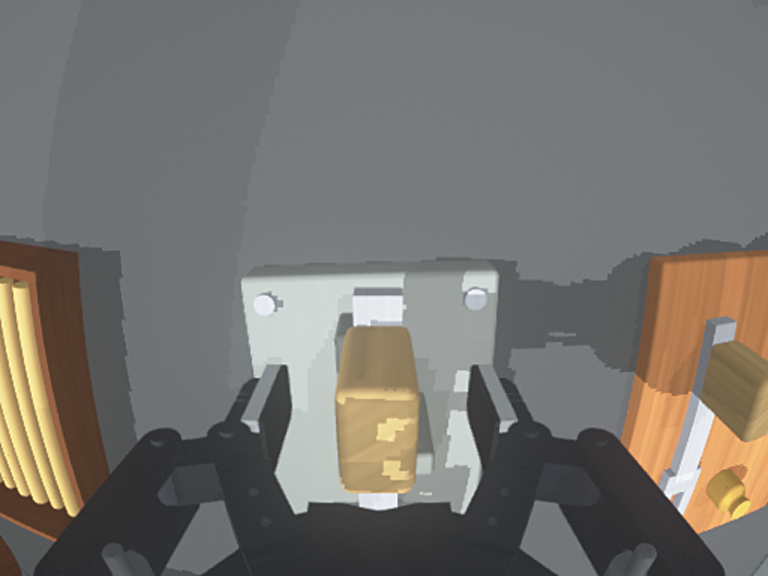

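The grip block (376,440) is centred between the pads. I'll close and lift straight up.

```bash
python3 -m pendant '[[0,0,0,0],[0,0,0,0],[0,0,0,0],[0,0,0,0]]' -1 80 | grep -vE rot; python3 -m pendant '[[-5,0,0,0],[-8,0,0,0],[-10,0,0,0]]'| grep -vE rot; python3 -m pendant '[[-20,0,0,0],[-40,0,0,0],[-30,0,0,0],[0,0,0,0],[0,0,0,0]]'; python3 - <<'E'
from h import *
f=snap('scene','s19'); im=f['img'][:,:,::-1]; cv2.imwrite('pics/c22.png',cv2.resize(im[140:260,190:330],None,fx=5,fy=5,interpolation=cv2.INTER_CUBIC))
E
```

```text
clock: 20.8
position: [0.4377, 0.0006, 0.0682]
force: [-1.3, -1.5, 10.8]
grip_width: 0.0228
clock: 21.18
position: [0.4374, 0.0007, 0.0915]
force: [0.4, -0.3, -1.7]
grip_width: 0.0229
clock: 21.8
position: [0.4373, 0.001, 0.1807]
tool_rot: [0.795, 1.571, 0.85]
force: [0.8, 0.5, -1.6]
grip_width: 0.0232
```

View pics/c22.png

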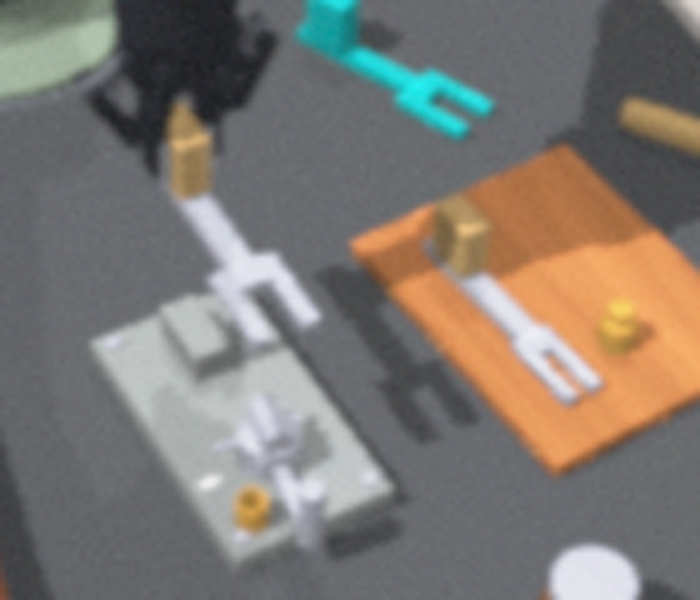

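```bash
python3 -m pendant '[[0,45,3.2,0],[0,56,3.2,0],[0,58,3.2,0],[0,58,3.2,0],[0,58,3.2,0],[0,44.4,3.1,1.6],[0,0,0,0],[0,0,0,0]]'; python3 - <<'E'
from h import *
f=snap('wrist','w20')
E
```

```text
clock: 22.85
position: [0.4387, 0.3201, 0.1798]
tool_rot: [-2.321, 1.569, -2.294]
force: [-1.1, -0.5, -1.2]
grip_width: 0.0232
```

View pics/w20.png

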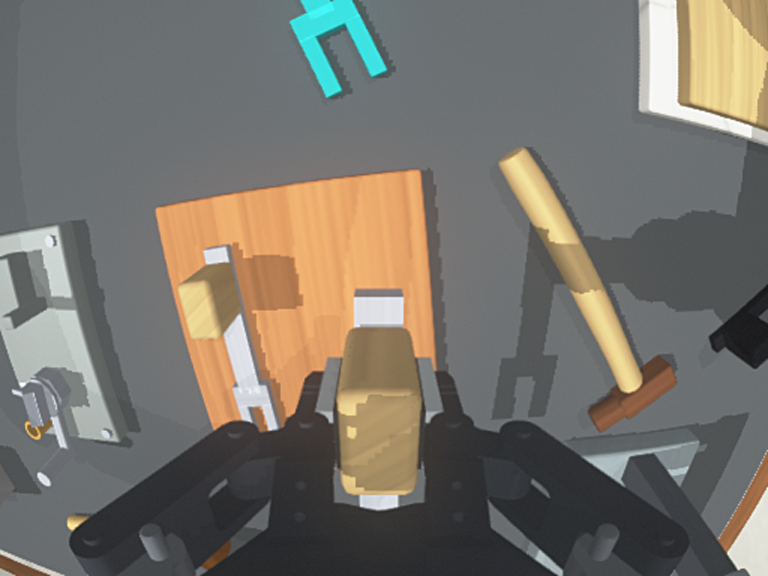

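```bash
python3 -m pendant '[[40,0,0,0],[50,0,0,0],[35,0,0,0],[12,0,0,0],[0,0,0,0]]'| grep -v rot; python3 -m pendant '[[4,0,0,0],[3,0,0,0],[1,0,0,0],[0,0,0,0]]'| grep -v rot; python3 - <<'E'
from h import *
f=snap('scene','s21'); im=f['img'][:,:,::-1]; cv2.imwrite('pics/c23.png',cv2.resize(im[140:240,250:360],None,fx=6,fy=6,interpolation=cv2.INTER_CUBIC))
E
```

```text
clock: 23.52
position: [0.4392, 0.3202, 0.0439]
force: [0.6, -0.2, -1.6]
grip_width: 0.0235
clock: 24.02
position: [0.4391, 0.3208, 0.0359]
force: [-0.4, -0.5, -1.6]
grip_width: 0.0233
```

View pics/c23.png

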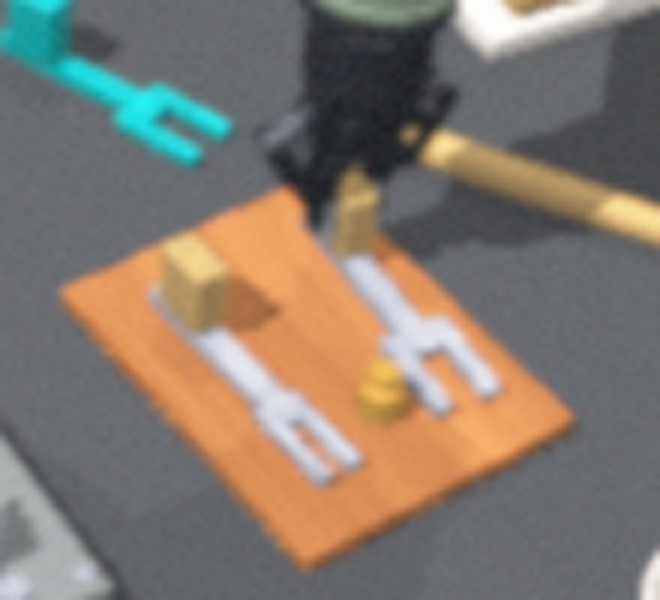

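```bash
python3 -m pendant '[[1.5,0,0,0],[0.7,0,0,0],[0,0,0,0]]'| grep -v rot; python3 -m pendant '[[0,0,0,0],[0,0,0,0],[0,0,0,0],[0,0,0,0]]' 0.5 | grep -v rot;  python3 -m pendant '[[-15,0,0,0],[-40,0,0,0],[-50,0,0,0],[-50,0,0,0],[-45,0,0,0],[0,0,0,0],[0,0,0,0]]'; python3 - <<'E'
from h import *
f=snap('wrist','w22'); snap('scene','s22')
E
```

```text
clock: 24.45
position: [0.4391, 0.3209, 0.0343]
force: [-5.2, -3.3, 15.7]
grip_width: 0.0232
clock: 24.95
position: [0.439, 0.3208, 0.0335]
force: [0.0, 0.2, -0.4]
grip_width: 0.0642
clock: 25.82
position: [0.4388, 0.3206, 0.2339]
tool_rot: [0.87, 1.571, 0.897]
force: [0.3, -0.8, 0.7]
grip_width: 0.0638
```

View pics/w22.png

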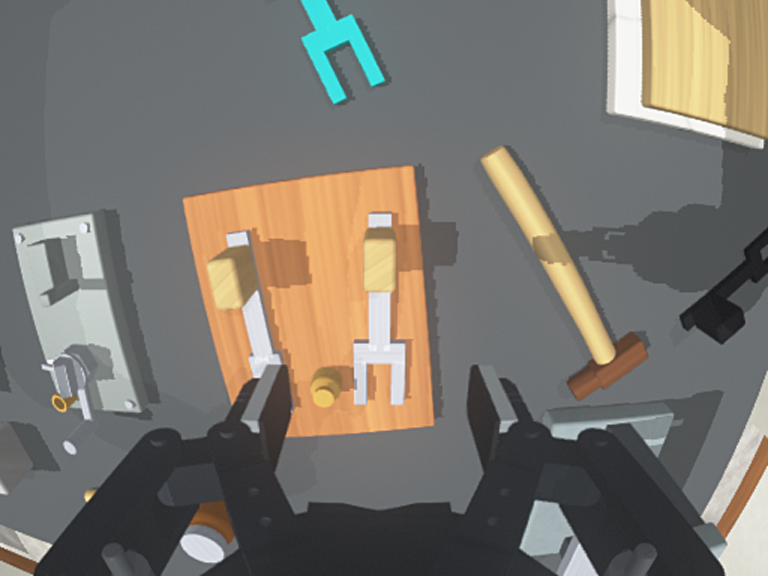

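View pics/s22.png

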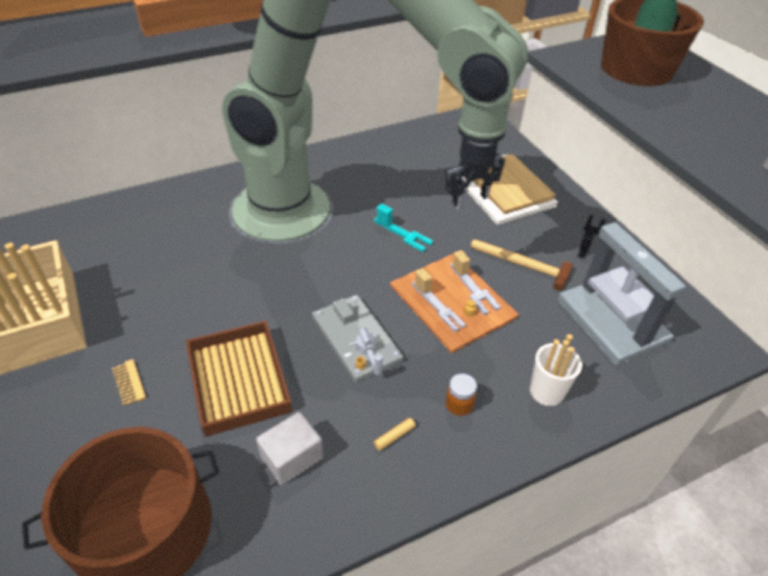

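The key lies flat on the board at (380,310) and the weight and small key are unmoved. I'll do one last check of the nut from above the gauge.

```bash
python3 -m pendant '[[0,-40,15,0],[0,-57,20,0],[0,-57,20,0],[0,-57,20,0],[0,-57,20,0],[0,-49.3,20.5,-3.2],[0,0,0,0],[0,0,0,0]]'|head -3; python3 - <<'E'
from h import *
f=snap('wrist','w23')
im=f['img'][:,:,::-1]; cv2.imwrite('pics/c24.png',cv2.resize(im[145:245,190:320],None,fx=6,fy=6,interpolation=cv2.INTER_CUBIC))
E
```

```text
clock: 26.92
position: [0.5625, 0.0071, 0.2328]
tool_rot: [2.982, 1.569, 3.064]
```

View pics/c24.png

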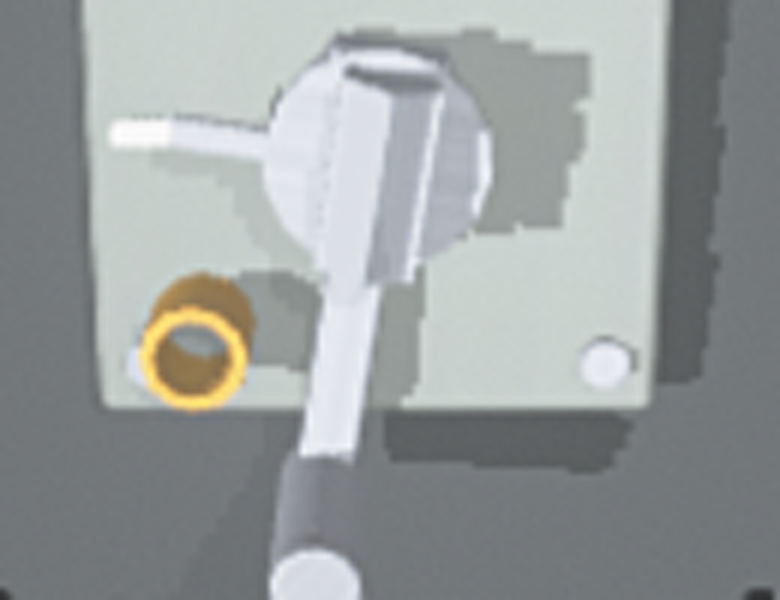

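```bash
python3 - <<'E'
from h import *
f=load('w23')
A=lambda u,v,z: at(f,190+(u+.5)/6-.5,145+(v+.5)/6-.5,z,True)[:2]
an=lambda a,b:round(np.arctan2(*(b-a)[::-1])-.083,3)
S=np.array([.5635,.0074])
print('handle',an(S,A(315,588,.08)),np.hypot(*(A(315,588,.08)-S)))
print('ridge',an(A(392,90,.071),A(368,283,.071)),'flats',an(A(443,88,.063),A(408,275,.063)),an(A(346,80,.063),A(330,275,.063)))
print('arm',an(A(326,290,.036),A(299,455,.036)),an(A(380,290,.036),A(352,455,.036)))
print('edges',an(A(85,5,.022),A(105,408,.022)),an(A(670,5,.022),A(648,408,.022)))
print('flange c',A(378,160,.049))
E
```

```text
handle -0.155 0.07443435172502379
ridge -0.119 flats -0.171 -0.085
arm -0.163 -0.159
edges 0.003 -0.007
flange c [0.56309019 0.00756866]
```

```bash
python3 - <<'E'
from workcell import job_done,bot
print(bot.observe()['clock'],bot.observe()['qd'].round(3)); print(job_done())
E
```

```text
26.975 [-0.014 -0.007 -0.002 -0.     0.002  0.     0.003]
the job is handed in; nothing more can be done
None
```

The locknut is tight, the larger key is lying flat back on the board, and I handed the job in at about 27 s of the 69 s allowed. The system reports no verdict.

**What I did:** I fitted the larger key on the stem's flats with its bar beside the brace post. I then pushed the nut's handle clockwise with closed fingers until the force rose from about 4 N to 16 N with almost no further travel. After that I lifted the key straight off and set it down about 10 mm farther from the brass weight than before, because the original gap was only about 2 mm.

**Last checks:**
- **Nut:** in the last picture the arm and handle point 0.155–0.16 rad clockwise in the gauge's axes. The stem head measures 0.12–0.13 rad, and single edges of it vary from 0.09 to 0.17. That puts the nut at about 1.53 rad, so at its 1.5 stop within measuring error.
- **Stem:** it ended about 0.13 rad clockwise of its mark. That is the play of the key and post, inside the 0.26 limit. Right after tightening it read 0.15–0.17 rad, from a more oblique view.
- **Everything else:** the small key, weight, ferrule and other things looked unmoved, and the robot was touching nothing at hand-in. These I judged by eye in the pictures.

No check failed.

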